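# Clamp a board in a plywood jig and torque the stop's bolt until the wrench clicks

### The arm

A 6-joint arm with a two-finger parallel gripper is mounted at the origin on the work surface. World frame = base frame: x ahead of the robot, y to its left, z up, the work surface at z = 0. Lengths are in m, angles in rad, forces in N, time in s.
With the tool pointing down it reaches from about 0.35 to 0.725 m from the base axis. Payload 6 kg.
Tool frame: the origin (TCP) lies at the very end of the fingers, on their centre line; the grasp point (between the pads) lies 19 mm behind it; z points along the fingers, y is the direction in which the jaws open and shut (so a half turn about z gives the same grasp; the last joint's range is limited). The gripper opens to 85 mm and grips with 20 to 120 N. Pads are 22 mm wide; open, the fingers measure 114 mm over their backs; the gripper's body (76 mm by 85 mm) begins 54 mm behind the grasp point. The pads swing forward as they close: fully open they stand 13 mm farther back than shut.
Start: joints at [1.56, 0.04, 0.085, 0, -1.615, -0.334], TCP at [0.203, 0.565, 0.231] pointing down, gripper open.
Joint ranges: [-2.56, 2.56], [-1.29, 2.01], [-1.08, 1.49], [-3.29, 1.98], [-2.81, -0.18], [-2.99, 2.99]. Speed limits (rad/s): [2.57, 2.57, 3.01, 3.14, 3.14, 3.14].

### API

Orientations are given as a rotation vector (axis times angle).
In Python, from cell import observe, capture, job_done gives the robot as it stands. The module is installed in compiled form; this text tells all that it offers.
- The arm moves only by the tool drive_tool, never from a script. Its argument "rows" is one flat list of numbers, 7 for each row, row after row: the shift along the tool's x, y, z in cm, then the turn, a rotation vector about the tool's x, y, z in rad, then the opening, from 0 (shut) to 1 (fully open). In form: [x, y, z, ax, ay, az, jaw, x, y, z, ax, ay, az, jaw, ...]. A call has 1 to 5 rows; each row shifts and turns the commanded pose from where the row before left it, along the tool's axes as they then stand; what a row does not reach is not made up. A row lasts 1/8 s, in which the tool goes at most 62.5 mm and 10.7 degrees, less where a joint would pass 70% of its speed; a pose out of reach is approached as far as the arm can. A call is refused whole if a number of a shift passes 6.25 or a number of a turn 0.188, either way. A call with a gripper value outside its range is refused whole. The fingers move at their own pace and stop on an object; "newtons" is the grip in N (left out, the last holds). Time passes only in rows, so rows that do not move let the fingers close. It gives the time, the measured TCP pose, the force and the opening at its end, in the units of the state.
- observe(): the state, without advancing time (a new reading comes with each control period).
- capture(name): name is "scene" or "top"; returns a dict with "pixels" (420x560x3 uint8, blue, green, red), "z_map" (420x560 float32, m along the optical axis (not along the pixel's ray), 0 where there is no reading), "fx", "fy", "cx", "cy" (pixels), "R" (3x3) and "t" (3): a world point X has camera coordinates R X + t. Camera axes: x right, y down, z forward; pixel columns grow to the right and rows downward; lengths in m; the calibration is good to about 2 mm. A picture is of the moment at which its call begins.
- job_done(): hands the job in, once; it reports no verdict.
The state is a dict: "time": time; "q": joint angles; "dq": joint speeds; "tau": joint torques, N m; "ee_pos": TCP position; "ee_rot": TCP orientation; "contact_force": force on the tool from outside, world axes, zero at the start; "moment": the same for the moment, N m; "grip_width": finger opening in m.
Only numpy, scipy, OpenCV 4.12 (cv2) and the standard library are available. Lean on these libraries where they do the work, as an engineer would, in place of code of your own. Each camera call takes 0.05 s, during which the arm holds its last target.

### The job

Slide the jig's stop block gently along its track so that it pushes the loose board flat against the fence. Then swing the handle of the click-type torque wrench, which is already on the stop's bolt, clockwise as seen from above until its neck joint gives with a click, hold it there for half a second without driving it on to the end of its play, and let go. Leave the board clamped, the wrench on its bolt at the tightened angle, and the tray, offcut and jar where they are.

Things in the scene. Friction and masses are not known exactly. Their poses are not given: they have to be found in the camera images.
- jig: Fixed plywood jig base, 340 (x) x 290 (y) x 18 mm thick; origin on the bench under the base, 5 mm to -y of its centre. A fixed wooden fence, 300 (x) x 26 (y) mm, 52 mm above the bench, runs along its +y edge, inner face at jig y = +105 mm. A track along jig y carries the stop block.
- stop_block: Wooden stop block, 135 (x) x 44 (y) x 38 mm tall, sliding only along jig y (friction about 3 N; +y is towards the fence; stays where left), axes as the jig's. Origin on its underside, 18 mm above the bench, at the axis of its bolt; it reaches 40 mm to -x and 95 mm to +x of the bolt. Starts clear of the board, on its -y side.
- stop_tail (a point): Centre (half-way up, 37 mm above the bench) of the free +x tail of the stop block, 75 mm from the bolt axis and 20 mm from the block's end, where it can be pinched across its 44 mm or pushed on its -y face. The board does not reach beside this point (it ends at least 20 mm nearer the bolt).
- stop_face (a point): Point on the stop block's +y face, which bears on the board. With stop, board and fence all touching this point is at jig y = +35 mm.
- board_center (a point): Centre of the loose pine board, 135 (x) x 70 (y) x 28 mm thick, 0.2 kg, lying flat on the jig base between stop block and fence, slightly askew and 4 to 12 mm short of the fence. Axes along its sides. Flat against the fence its centre is at jig y = +70 mm.
- wrench_head (a point): On the bolt axis, 90 mm above the bench, in the round steel head (radius 17 mm, top 98 mm above the bench) of a 220 mm click-type torque wrench. x axis: from the bolt along the head towards the handle; z up. Starts with the handle pointing to jig -x and -y; comes tight with it pointing roughly along jig -x.
- socket: Steel socket (radius 12 mm) under the wrench head on the bolt; origin on the bolt axis, 62 mm above the bench. It turns with bolt and wrench, clockwise from above to tighten: first at a steady resistance (2 to 5 N at wrench_grip) for 0.65 to 0.95 rad, then the bolt comes tight; where is not marked and differs each time.
- wrench_grip (a point): Centre of the wrench's black rubber grip (round bar 26 mm thick, 100 mm long, 110 to 210 mm from the bolt): on its centre line 155 mm from the bolt axis, 90 mm above the bench; free space all round it and down to the jig base. x axis along the handle, away from the bolt. Push it sideways or pinch it.
- handle: The wrench handle; origin on its neck joint, 35 mm from the bolt axis; axes as wrench_grip. In line with the head up to the set torque (11 to 13 N at wrench_grip); then it gives clockwise and the resistance stops climbing (barely 1 N more per 0.1 rad of kink). Hard stop at 0.34 rad; springs back when let go. A kink of 0.1 to 0.2 rad (12 to 24 mm at wrench_grip) is a proper click.
- parts_tray_mid (a point): Bystander: grey open tray with bolts, 110 x 80 x 35 mm, its centre half-way up.
- offcut_mid (a point): Bystander: wooden offcut 100 x 50 x 40 mm, its centre.
- screw_jar_mid (a point): Bystander: clear jar with steel lid, 60 mm across, 90 mm tall, its centre.
Not all that is in view belongs to the job. What is shaped like the part that bears board_center but blue or pink is not meant.

How it is judged:
On the way, in this order (a step that is already met when the one before it is completed fails the run):
1. the stop block holds the board flat against the fence (y of board_center in the frame of jig above 0.0675 m and y of stop_face in the frame of jig above 0.032 m and angle between the x axis of board_center and the x axis of jig, either way round below 0.03 rad), for 0.2 s.
2. with the board clamped, the wrench's neck has given (kinked by more than 0.06 rad) and is held so for 0.3 s (all of step 1 and angle between the x axis of wrench_grip and the x axis of wrench_head, either way round above 0.06 rad), for 0.3 s.
At the end, for the whole second after the job is handed in: Board within 2.5 mm of the fence and 0.03 rad of square, stop block within 3 mm of its place against it; wrench handle let go, still, in line with its head (within 0.04 rad), head still on the tightened side (within 0.38 rad of the jig's x direction) (all of step 1 and angle between the x axis of wrench_grip and the x axis of wrench_head, either way round below 0.04 rad and angle between the x axis of wrench_head and the x axis of jig, either way round below 0.38 rad and linear speed of handle below 0.02 m/s); the robot touches nothing.
It fails at once if the wrench was driven on past its click (neck kinked by more than 0.26 rad) (angle between the x axis of wrench_grip and the x axis of wrench_head, either way round above 0.26 rad).
It fails at once if the stop block was rammed on the board (more than 30 N) (contact force between stop_block and board above 30 N).
It fails at once if a bystander was moved by more than 20 mm (distance of any of parts_tray_mid, offcut_mid, screw_jar_mid from where it was at the start of the episode above 0.02 m).
It also fails if it takes over 64 s, if anything falls off the work surface, if the arm or the gripper's body presses on something with over 40 N, if the wrist force passes 120 N, or if a joint passes its speed limit or range.

## Working session

There is one attempt and no reset: what is moved stays moved. The work goes in short steps, Python scripts to look and compute and a tool call to move; the robot and the scene stay as the last step left them, time stands still between calls to the robot, and variables do not carry over. Pictures are saved under pics/ and viewed, and the job is handed in when it is done.

Besides the shell and the picture viewer there is one more tool, called as a command line: name --argument value ..., lists and objects as JSON in quotes. drive_tool: Moves the arm, as the interface text tells. Its arguments: {"type":"object","properties":{"rows":{"type":"array"},"newtons":{"type":"number"}},"required":["rows"]}

```bash
mkdir -p pics; python3 - <<'E'
from cell import observe,capture
import cv2,pickle
s=observe();print(s)
for n in("scene","top"):
    c=capture(n);cv2.imwrite(f"pics/{n}0.png",c["pixels"]);pickle.dump(c,open(f"{n}0.pkl","wb"))
    print(n,c["fx"],c["fy"],c["cx"],c["cy"],c["R"].round(3).tolist(),c["t"].round(3))
E
```

```text
{'time': 0.0, 'q': array([ 1.55971658e+00,  4.08211980e-02,  8.37844603e-02, -4.82256564e-04,
       -1.61550964e+00, -3.33693249e-01]), 'dq': array([ 1.55963481e-03,  7.08034164e-04,  2.90537476e-05,  1.01709848e-03,
        1.56868879e-03, -5.30461959e-04]), 'tau': array([ 3.36377152e-04, -3.68201530e+01,  3.47415090e+01,  6.93218127e+00,
       -5.22238013e-03, -9.90377828e-06]), 'ee_pos': array([0.2025986 , 0.56439814, 0.23025541]), 'ee_rot': array([ 3.09325633e+00, -5.38547577e-01, -3.05290521e-04]), 'contact_force': array([ 0.28715677, -0.51463689, -0.19062876]), 'moment': array([ 0.00310541,  0.00142645, -0.00568805]), 'grip_width': 0.08550603791879957}
scene 515.0127385044925 515.0127385044925 278.3142636927913 204.94304133249145 [[-0.768, 0.64, -0.008], [0.394, 0.464, -0.794], [-0.504, -0.613, -0.608]] [ 0.438 -0.131  1.69 ]
top 513.044343792556 513.044343792556 277.2963682958451 209.83699753471436 [[-0.029, -1.0, -0.004], [-0.976, 0.029, -0.216], [0.216, -0.002, -0.976]] [-0.004  0.559  1.605]
```

View pics/scene0.png

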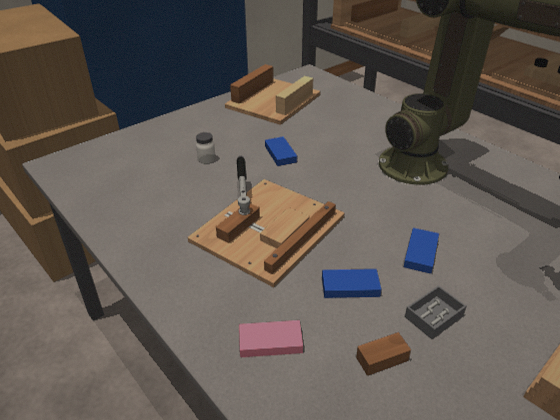

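View pics/top0.png

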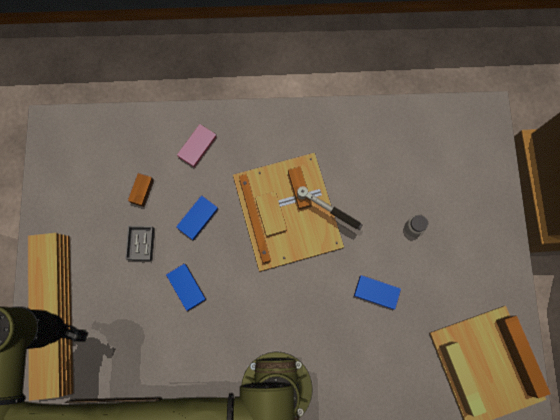

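```bash
python3 - <<'E'
import cv2,pickle,numpy as np
c=pickle.load(open("top0.pkl","rb"));p=c["pixels"]
cv2.imwrite("pics/t1.png",cv2.resize(p[145:280,225:375],None,fx=5,fy=5,interpolation=cv2.INTER_CUBIC)[:600])
c=pickle.load(open("scene0.pkl","rb"));p=c["pixels"]
cv2.imwrite("pics/s1.png",cv2.resize(p[145:285,185:350],None,fx=4,fy=4,interpolation=cv2.INTER_CUBIC))
E
```

```text
(no output)
```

View pics/t1.png

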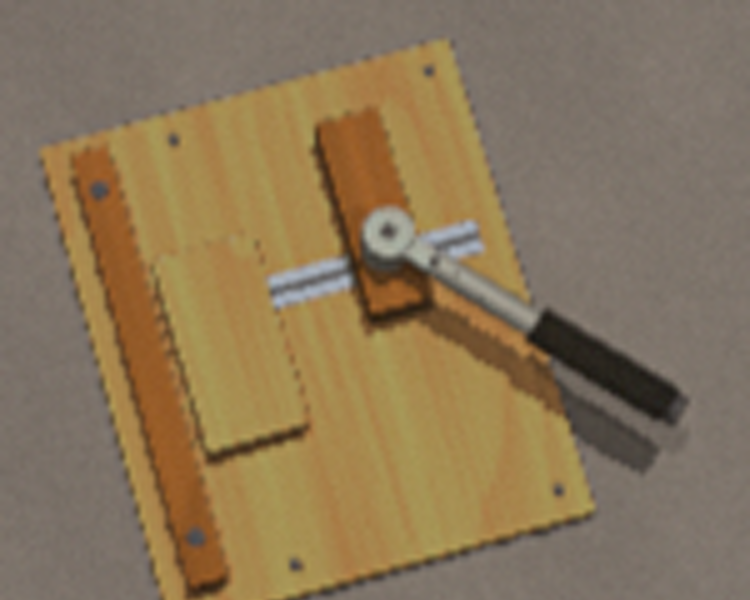

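View pics/s1.png

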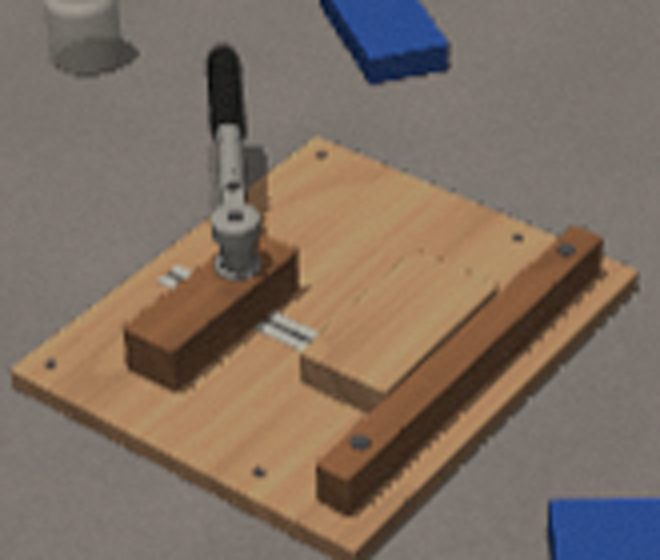

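```bash
cat > h.py <<'E'
import cv2,pickle,numpy as np
def cloud(c):
    z=c["z_map"].astype(float);v,u=np.mgrid[:z.shape[0],:z.shape[1]]
    X=np.stack([(u-c["cx"])/c["fx"]*z,(v-c["cy"])/c["fy"]*z,z],-1)
    W=(X-c["t"])@np.asarray(c["R"]);W[z==0]=np.nan;return W
def ray(c,u,v,h):
    R=np.asarray(c["R"]);o=-R.T@c["t"];d=R.T@np.array([(u-c["cx"])/c["fx"],(v-c["cy"])/c["fy"],1]);return o+d*(h-o[2])/d[2]
def proj(c,P):
    x=np.asarray(c["R"])@np.asarray(P)+c["t"];return c["cx"]+c["fx"]*x[0]/x[2],c["cy"]+c["fy"]*x[1]/x[2]
E
python3 - <<'E'
from h import *
for n in("top","scene"):
    c=pickle.load(open(n+"0.pkl","rb"));W=cloud(c)
    x,y,h=W[...,0],W[...,1],W[...,2]
    roi=(x>.35)&(x<.8)&(y>-.3)&(y<.25)
    hsv=cv2.cvtColor(c["pixels"],cv2.COLOR_BGR2HSV)
    print(n,"table med",np.nanmedian(h[roi]))
    for name,lo,hi in(("base",.012,.026),("board",.040,.0485),("fence/stop",.0485,.062),("wrench",.075,.11)):
        m=(roi&(h>lo)&(h<hi)).astype(np.uint8)
        k,lab,st,ce=cv2.connectedComponentsWithStats(m)
        for i in range(1,k):
            if st[i,4]<40:continue
            P=W[lab==i];r=cv2.minAreaRect(P[:,:2].astype(np.float32))
            hs=np.median(hsv[lab==i],0)
            print(name,st[i,4],"px",ce[i].round(0),"h",np.median(P[:,2]).round(4),"ctr",np.round(r[0],4),"size",np.round(r[1],3),"ang",round(r[2],1),"hsv",hs)
E
```

```text
top table med 0.005631430207955573
base 41 px [202. 153.] h 0.0199 ctr [0.7733 0.2338] size [0.011 0.058] ang 55.3 hsv [173. 109.  95.]
base 5724 px [291. 212.] h 0.0184 ctr [ 0.5681 -0.0543] size [0.342 0.29 ] ang 14.0 hsv [ 20. 135. 167.]
base 47 px [201. 214.] h 0.0244 ctr [0.561 0.238] size [0.067 0.03 ] ang 19.4 hsv [109. 191. 169.]
board 589 px [271. 213.] h 0.0449 ctr [0.5538 0.0013] size [0.135 0.07 ] ang 14.6 hsv [ 21. 133. 167.]
fence/stop 370 px [299. 185.] h 0.0559 ctr [ 0.6366 -0.0964] size [0.136 0.045] ang 13.7 hsv [ 14. 184. 144.]
fence/stop 574 px [255. 218.] h 0.0529 ctr [0.54   0.0554] size [0.298 0.026] ang 14.1 hsv [ 14. 185. 147.]
wrench 528 px [331. 208.] h 0.0987 ctr [ 0.556  -0.1867] size [0.234 0.034] ang 57.2 hsv [20.  44.5 88. ]
scene table med 0.004550655266439528
base 5351 px [262. 230.] h 0.0199 ctr [ 0.5647 -0.0512] size [0.347 0.296] ang 13.9 hsv [ 15. 113. 174.]
base 50 px [329. 292.] h 0.0194 ctr [0.6127 0.2414] size [0.011 0.029] ang 39.4 hsv [110. 171.  78.]
board 619 px [284. 226.] h 0.0468 ctr [0.552 0.004] size [0.14  0.074] ang 16.1 hsv [ 15. 111. 175.]
board 90 px [317. 224.] h 0.0444 ctr [0.4838 0.0574] size [0.189 0.005] ang 13.9 hsv [ 13. 130.  58.]
board 116 px [238. 225.] h 0.0437 ctr [ 0.6357 -0.0731] size [0.044 0.139] ang 86.7 hsv [ 13.  130.   57.5]
board 80 px [279. 258.] h 0.0437 ctr [0.6331 0.0943] size [0.104 0.026] ang 0.7 hsv [ 13.  131.5  60. ]
fence/stop 815 px [299. 234.] h 0.0535 ctr [0.5381 0.0553] size [0.303 0.036] ang 13.7 hsv [ 13. 138. 133.]
fence/stop 524 px [236. 219.] h 0.0576 ctr [ 0.6353 -0.0928] size [0.138 0.048] ang 14.0 hsv [ 13. 137. 128.]
fence/stop 151 px [290. 221.] h 0.0495 ctr [0.5386 0.0007] size [0.093 0.07 ] ang 12.6 hsv [ 16. 110. 175.]
wrench 445 px [242. 182.] h 0.1001 ctr [ 0.5505 -0.1818] size [0.239 0.031] ang 54.8 hsv [21. 21. 79.]
```

The jig at top (288,211) is the only one with a wrench, and its sizes check out: base 342x290, board 135x70, stop 136x45, fence 298x26. The jig at (490,360) has no wrench. The wooden board at top (271,213) sits on this jig; the slabs at (197,218), (186,287), (377,292) and (197,146) are blue or pink and lie off it. Jig yaw is 14°.

I'm moving to a point above the -y side of the stop's tail with the fingers shut.

drive_tool --rows '[4.94,3.52,0,0,0,0,0,4.94,3.52,0,0,0,0,0,4.94,3.52,0,0,0,0,0,4.94,3.52,0,0,0,0,0,4.94,3.52,0,0,0,0,0]' --newtons 40

```text
time: 0.72
ee_pos: [0.3763, 0.3138, 0.2311]
ee_rot: [3.095, -0.538, -0.0]
contact_force: [1.0, 0.2, -0.6]
grip_width: -0.0002
```

drive_tool --rows '[4.94,3.52,0,0,0,0,0,4.94,3.52,0,0,0,0,0,4.94,3.52,0,0,0,0,0,4.94,3.52,0,0,0,0,0,4.94,3.52,0,0,0,0,0]'

```text
time: 1.35
ee_pos: [0.5494, 0.0646, 0.2311]
ee_rot: [-3.095, 0.539, 0.0]
contact_force: [0.4, 0.1, 0.2]
grip_width: -0.0002
```

drive_tool --rows '[4.94,3.52,0,0,0,0,0,4.94,3.52,0,0,0,0,0,4.94,3.52,0,0,0,0,0,3,2,0,0,0,0,0,0,0,0,0,0,-0.15,0]'

```text
time: 1.98
ee_pos: [0.6744, -0.1145, 0.2287]
ee_rot: [3.126, -0.306, -0.006]
contact_force: [0.5, 0.6, -0.5]
grip_width: 0.0
```

drive_tool --rows '[0,0,0,0,0,-0.15,0,0,0,0,0,0,-0.15,0,0,0,0,0,0,-0.14,0,0,0,0,0,0,0,0]'

```text
time: 2.48
ee_pos: [0.6739, -0.112, 0.2307]
ee_rot: [-3.118, -0.382, 0.002]
contact_force: [0.5, 0.6, -1.1]
grip_width: -0.0002
```

drive_tool --rows '[0.4,1.3,4,0,0,0,0,0.4,1.3,4,0,0,0,0,0,0,4,0,0,0,0,0,0,4,0,0,0,0,0,0,0,0,0,0,0]'

```text
time: 3.1
ee_pos: [0.6855, -0.1351, 0.0666]
ee_rot: [-3.117, -0.38, 0.013]
contact_force: [-0.0, 0.1, -0.6]
grip_width: 0.0002
```

```bash
python3 - <<'E'
from cell import capture
import cv2,pickle
for n in("top","scene"):
    c=capture(n);pickle.dump(c,open(n+"1.pkl","wb"))
    p=c["pixels"][140:290,180:380] if n=="scene" else c["pixels"][140:290,220:380]
    cv2.imwrite(f"pics/{n}1.png",cv2.resize(p,None,fx=4,fy=4,interpolation=cv2.INTER_CUBIC))
E
```

```text
(no output)
```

View pics/scene1.png

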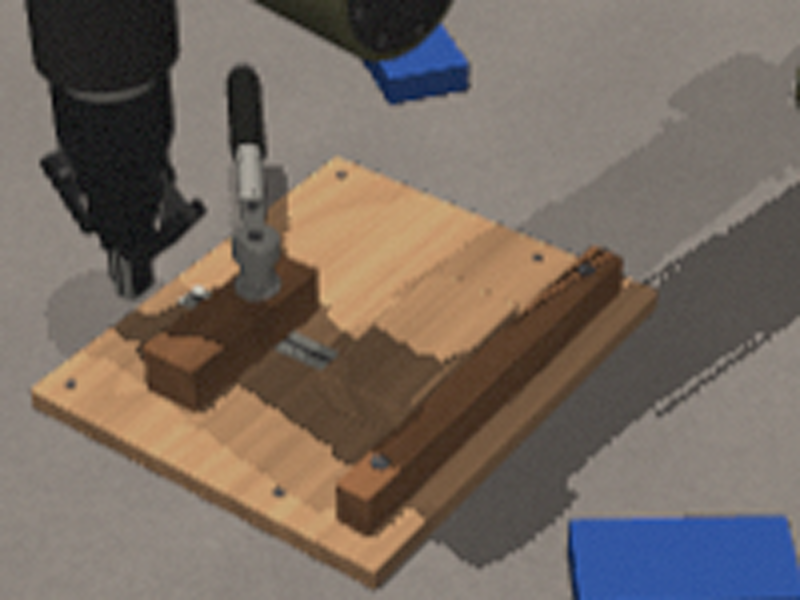

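View pics/top1.png

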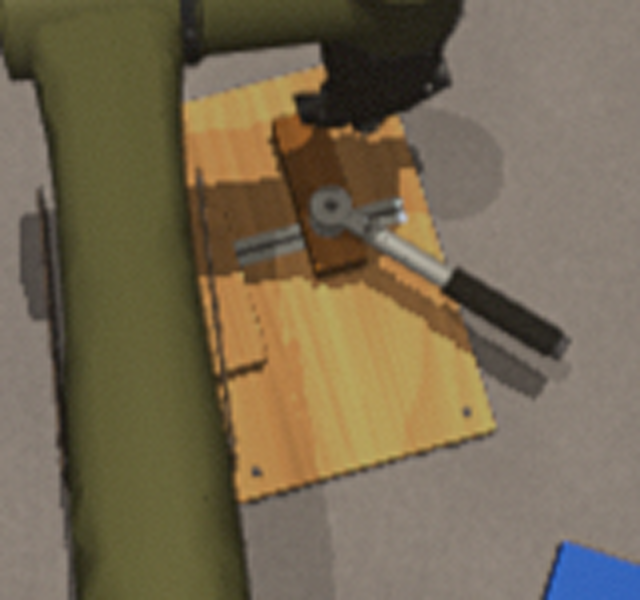

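The fingers are beside the tail on its -y side (tip at scene crop (130,290), tail end at (145,350)), and clear of it. I'm lowering to z≈0.037.

drive_tool --rows '[0,0,1.5,0,0,0,0,0,0,1.4,0,0,0,0,0,0,0,0,0,0,0]'

```text
time: 3.58
ee_pos: [0.687, -0.1352, 0.0403]
ee_rot: [-3.117, -0.384, 0.005]
contact_force: [0.5, 0.4, 0.6]
grip_width: -0.0002
```

drive_tool --rows '[0,-0.5,0,0,0,0,0,0,-0.5,0,0,0,0,0,0,-0.5,0,0,0,0,0,0,0,0,0,0,0,0]'

```text
time: 4.08
ee_pos: [0.6845, -0.1203, 0.0427]
ee_rot: [3.118, 0.385, 0.001]
contact_force: [0.0, 0.2, 0.4]
grip_width: 0.0004
```

drive_tool --rows '[0,-0.2,0.5,0,0,0,0,0,-0.4,0,0,0,0,0,0,-0.4,0,0,0,0,0,0,0,0,0,0,0,0]'

```text
time: 4.58
ee_pos: [0.6819, -0.1107, 0.0372]
ee_rot: [-3.118, -0.385, 0.0]
contact_force: [1.9, -1.3, -0.2]
grip_width: -0.0001
```

drive_tool --rows '[0,-0.5,0,0,0,0,0,0,-0.5,0,0,0,0,0,0,-0.5,0,0,0,0,0,0,-0.5,0,0,0,0,0]'

```text
time: 5.08
ee_pos: [0.677, -0.0912, 0.0372]
ee_rot: [3.118, 0.384, -0.0]
contact_force: [1.8, -2.2, -0.5]
grip_width: -0.0001
```

```bash
cat >> h.py <<'E'
EX=np.array([np.cos(.2443),np.sin(.2443)]);EY=np.array([-EX[1],EX[0]]);O=np.array([.5692,-.0589])
def jig(P):
    d=np.asarray(P)[...,:2]-O;return np.stack([d@EX,d@EY],-1)
def look(tag):
    from cell import capture,observe
    s=observe();print("tcp jig",jig(s["ee_pos"]).round(4),"z",s["ee_pos"][2].round(4),"F jig",(s["contact_force"][:2]@EX).round(2),(s["contact_force"][:2]@EY).round(2))
    for n in("top","scene"):
        c=capture(n);pickle.dump(c,open(f"{n}_{tag}.pkl","wb"))
        p=c["pixels"][140:290,180:380] if n=="scene" else c["pixels"][140:290,220:380]
        cv2.imwrite(f"pics/{n}_{tag}.png",cv2.resize(p,None,fx=4,fy=4,interpolation=cv2.INTER_CUBIC))
        W=cloud(c);J=jig(W);h=W[...,2];b=0 if n=="top" else .0015
        for name,lo,hi in(("board",.040,.0485),("stop",.0535,.0605)):
            m=((h>lo+b)&(h<hi+b)&(abs(J[...,0])<.17)&(J[...,1]<.1005)&(J[...,1]>-.12)).astype(np.uint8)
            k,lab,st,ce=cv2.connectedComponentsWithStats(m)
            if k<2:continue
            i=1+np.argmax(st[1:,4]);P=J[lab==i];r=cv2.minAreaRect((P*1000).astype(np.float32))
            print(n,name,st[i,4],"ctr",np.round(r[0],1),"size",np.round(r[1],0),"ang",round(r[2],1),"y5..95",np.percentile(P[:,1],[3,97]).round(4))
E
python3 -c "
from h import *;look('a')"
```

```text
tcp jig [ 0.0968 -0.0575] z 0.0372 F jig 1.21 -2.61
top board 552 ctr [-1.7 61. ] size [ 69. 136.] ang 89.1 y5..95 [0.0291 0.0924]
top stop 197 ctr [ 45.5 -23.1] size [ 45. 112.] ang 88.3 y5..95 [-0.0437 -0.0023]
scene board 783 ctr [-2.5 65.3] size [137.  71.] ang 0.8 y5..95 [0.0324 0.0989]
scene stop 455 ctr [ 55.3 -30.7] size [ 71. 136.] ang 89.1 y5..95 [-0.0439  0.003 ]
```

View pics/scene_a.png

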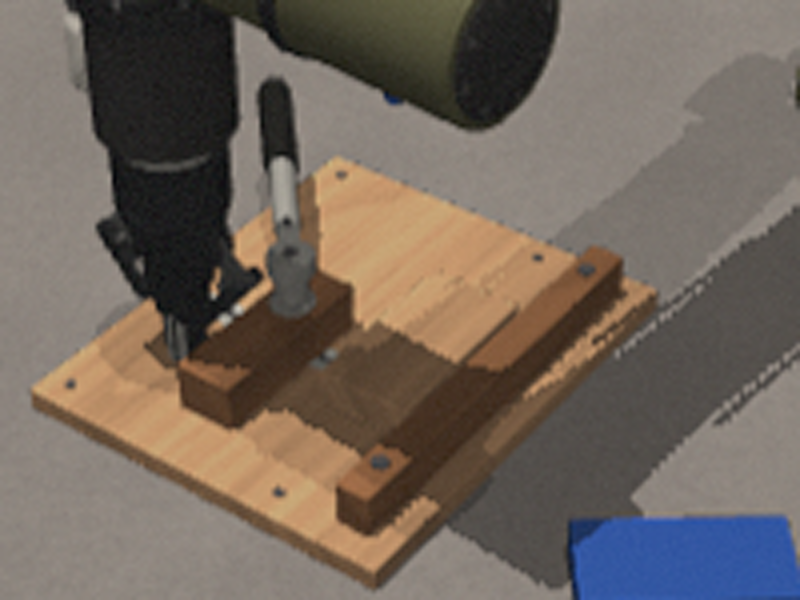

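drive_tool --rows '[0,-0.5,0,0,0,0,0,0,-0.5,0,0,0,0,0,0,-0.5,0,0,0,0,0,0,-0.4,0,0,0,0,0,0,-0.3,0,0,0,0,0]'

```text
time: 5.8
ee_pos: [0.6715, -0.0701, 0.0373]
ee_rot: [3.118, 0.384, -0.001]
contact_force: [0.7, -3.2, -0.8]
grip_width: 0.0001
```

drive_tool --rows '[0,-0.2,0,0,0,0,0,0,-0.2,0,0,0,0,0,0,-0.2,0,0,0,0,0,0,-0.2,0,0,0,0,0]'

```text
time: 6.3
ee_pos: [0.6697, -0.0627, 0.0373]
ee_rot: [3.118, 0.384, -0.0]
contact_force: [0.5, -4.7, -1.8]
grip_width: 0.0003
```

drive_tool --rows '[0,-0.1,0,0,0,0,0,0,-0.1,0,0,0,0,0,0,-0.1,0,0,0,0,0]'

```text
time: 6.68
ee_pos: [0.669, -0.0597, 0.0373]
ee_rot: [3.118, 0.384, -0.001]
contact_force: [-0.7, -4.0, -1.1]
grip_width: -0.0003
```

drive_tool --rows '[0,-0.1,0,0,0,0,0,0,-0.05,0,0,0,0,0]'

```text
time: 6.92
ee_pos: [0.6686, -0.0582, 0.0373]
ee_rot: [3.118, 0.384, -0.0]
contact_force: [-1.0, -4.4, 0.1]
grip_width: 0.0001
```

drive_tool --rows '[0,-0.05,0,0,0,0,0,0,-0.05,0,0,0,0,0]'

```text
time: 7.18
ee_pos: [0.6684, -0.0572, 0.0373]
ee_rot: [3.118, 0.384, -0.0]
contact_force: [-1.0, -3.5, -1.3]
grip_width: 0.0
```

```bash
python3 -c "
from h import *;look('b')"
```

```text
tcp jig [ 0.0967 -0.0224] z 0.0373 F jig -1.86 -3.15
top board 554 ctr [ 0.1 66.5] size [ 68. 136.] ang 89.9 y5..95 [0.0356 0.0976]
top stop 116 ctr [76.1 11.5] size [54. 43.] ang 2.0 y5..95 [-0.0071  0.0321]
scene board 795 ctr [28.9 61.5] size [ 91. 212.] ang 76.4 y5..95 [0.0257 0.0983]
scene stop 470 ctr [55.7  7.4] size [ 65. 136.] ang 88.1 y5..95 [-0.0092  0.0371]
```

View pics/scene_b.png

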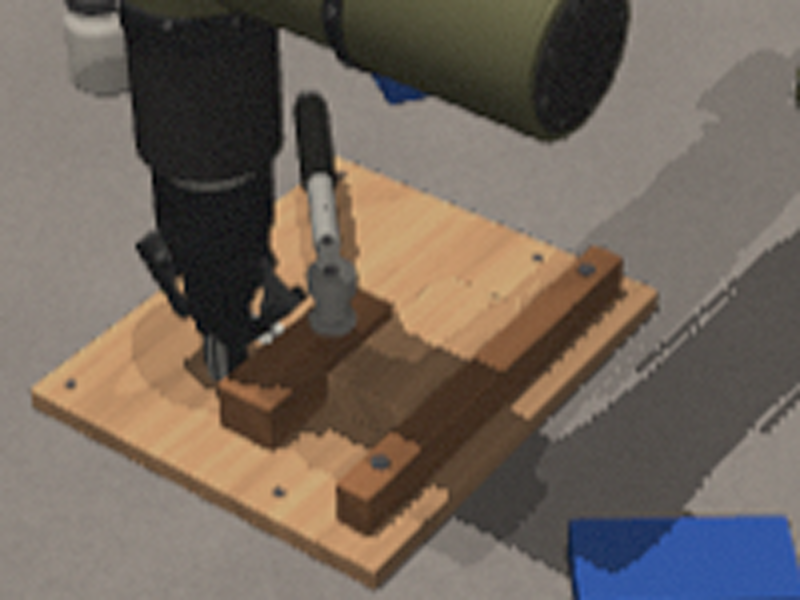

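drive_tool --rows '[0,-0.05,0,0,0,0,0,0,-0.05,0,0,0,0,0]'

```text
time: 7.52
ee_pos: [0.6682, -0.0563, 0.0373]
ee_rot: [3.118, 0.384, -0.0]
contact_force: [-1.5, -4.1, -0.7]
grip_width: -0.0003
```

drive_tool --rows '[0,-0.05,0,0,0,0,0,0,-0.05,0,0,0,0,0]'

```text
time: 7.78
ee_pos: [0.6681, -0.0559, 0.0373]
ee_rot: [3.117, 0.384, -0.0]
contact_force: [0.4, -7.0, -1.2]
grip_width: 0.0002
```

drive_tool --rows '[0,-0.05,0,0,0,0,0,0,0,0,0,0,0,0]'

```text
time: 8.02
ee_pos: [0.668, -0.0559, 0.0373]
ee_rot: [3.117, 0.383, 0.0]
contact_force: [-0.1, -7.2, -1.6]
grip_width: 0.0
```

drive_tool --rows '[0,-0.06,0,0,0,0,0,0,0,0,0,0,0,0]'

```text
time: 8.28
ee_pos: [0.668, -0.0559, 0.0373]
ee_rot: [3.116, 0.383, 0.0]
contact_force: [2.4, -10.4, -3.0]
grip_width: -0.0002
```

drive_tool --rows '[0,-0.06,0,0,0,0,0,0,0,0,0,0,0,0]'

```text
time: 8.52
ee_pos: [0.668, -0.0558, 0.0373]
ee_rot: [3.115, 0.382, 0.001]
contact_force: [2.5, -11.5, -3.1]
grip_width: 0.0002
```

```bash
python3 -c "
from h import *;look('c')"
```

```text
tcp jig [ 0.0966 -0.0209] z 0.0373 F jig -0.36 -11.78
top board 544 ctr [ 1.  65.2] size [139.  71.] ang 0.5 y5..95 [0.0363 0.0982]
top stop 193 ctr [47.3 12.9] size [114.  44.] ang 0.0 y5..95 [-0.0069  0.0342]
scene board 773 ctr [31.1 61.3] size [ 88. 207.] ang 76.7 y5..95 [0.0278 0.0984]
scene stop 466 ctr [54.2  4.3] size [ 74. 139.] ang 88.0 y5..95 [-0.0117  0.0382]
```

View pics/top_c.png

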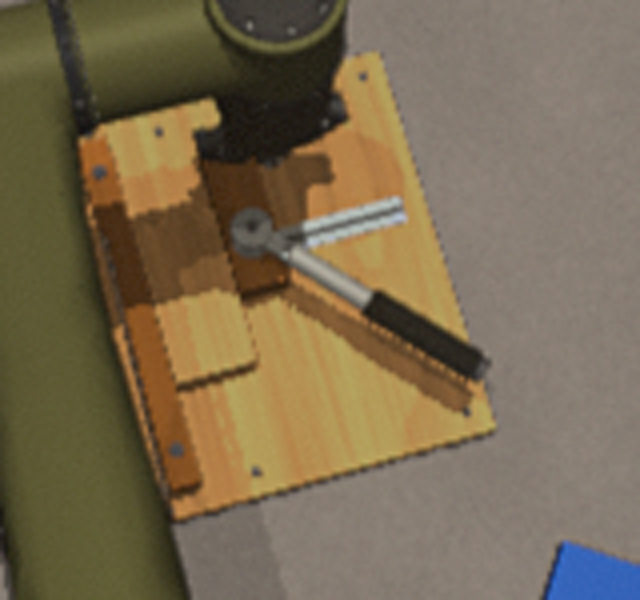

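Top view: the board (crop (205,300)) lies flush between fence and stop. The stop's centre is at jig y 12.9 mm, where 13 was expected, and the push force climbed with no further motion. I'll back off and measure the wrench.

drive_tool --rows '[0,0.4,0,0,0,0,0,0,1.6,0,0,0,0,0,0,0,-4,0,0,0,0,0,0,-5,0,0,0,0,0,0,-4,0,0,0,0]'

```text
time: 9.25
ee_pos: [0.6732, -0.0732, 0.1701]
ee_rot: [-3.118, -0.385, -0.005]
contact_force: [0.0, -0.1, 0.5]
grip_width: 0.0002
```

```bash
cat >> h.py <<'E'
def wrench(tag):
    for n in("top","scene"):
        c=pickle.load(open(f"{n}_{tag}.pkl","rb"));W=cloud(c);J=jig(W);h=W[...,2]
        hsv=cv2.cvtColor(c["pixels"],cv2.COLOR_BGR2HSV)
        m=((h>.084)&(h<.112)&(abs(J[...,0]+.06)<.14)&(J[...,1]<.12)&(J[...,1]>-.18)).astype(np.uint8)
        k,lab,st,ce=cv2.connectedComponentsWithStats(m)
        for i in range(1,k):
            if st[i,4]<60:continue
            mk=lab==i;P=W[mk];blk=mk&(hsv[...,2]<60)&(hsv[...,1]<110)
            r=cv2.minAreaRect(P[:,:2].astype(np.float32))
            g=W[blk][:,:2].mean(0) if blk.any() else None
            B=np.array([.5942,-.0393])
            print(n,st[i,4],"rect",np.round(r[0],4),np.round(r[1],3),round(r[2],1),"black",blk.sum(),g)
            d=P[:,:2]-B;rr=np.hypot(*d.T)
            for a,b in((.03,.09),(.09,.15),(.11,.21)):
                s=(rr>a)&(rr<b)
                if s.sum()>5:
                    v=d[s].mean(0);print("  r",a,b,"world ang deg",np.degrees(np.arctan2(v[1],v[0])).round(1),"n",s.sum())
E
python3 -c "
from h import *;wrench('c');look('d')
wrench('d')"
```

```text
top 526 rect [ 0.5376 -0.1221] [0.233 0.033] 55.6 black 201 [ 0.50351484 -0.16901693]
  r 0.03 0.09 world ang deg -125.0 n 108
  r 0.09 0.15 world ang deg -124.5 n 137
  r 0.11 0.21 world ang deg -124.5 n 257
scene 461 rect [ 0.5339 -0.1186] [0.236 0.032] 54.8 black 166 [ 0.51098527 -0.15879683]
  r 0.03 0.09 world ang deg -127.1 n 95
  r 0.09 0.15 world ang deg -125.5 n 115
  r 0.11 0.21 world ang deg -125.2 n 177
tcp jig [ 0.0975 -0.039 ] z 0.1701 F jig 0.02 -0.09
top board 552 ctr [-0.7 64.9] size [137.  70.] ang 0.4 y5..95 [0.0361 0.098 ]
top stop 166 ctr [81.9 13.3] size [86. 43.] ang 1.0 y5..95 [-0.0073  0.0344]
scene board 770 ctr [31.2 61.3] size [ 90. 210.] ang 76.7 y5..95 [0.0285 0.0982]
scene stop 443 ctr [54.8 17. ] size [ 48. 137.] ang 88.7 y5..95 [-0.0039  0.0384]
top 522 rect [ 0.537  -0.1213] [0.234 0.031] 55.4 black 196 [ 0.50400483 -0.16833296]
  r 0.03 0.09 world ang deg -124.9 n 108
  r 0.09 0.15 world ang deg -124.5 n 138
  r 0.11 0.21 world ang deg -124.5 n 255
scene 458 rect [ 0.5344 -0.1177] [0.236 0.032] 54.8 black 169 [ 0.51316374 -0.15564764]
  r 0.03 0.09 world ang deg -127.2 n 96
  r 0.09 0.15 world ang deg -125.5 n 112
  r 0.11 0.21 world ang deg -125.2 n 178
```

View pics/top_d.png

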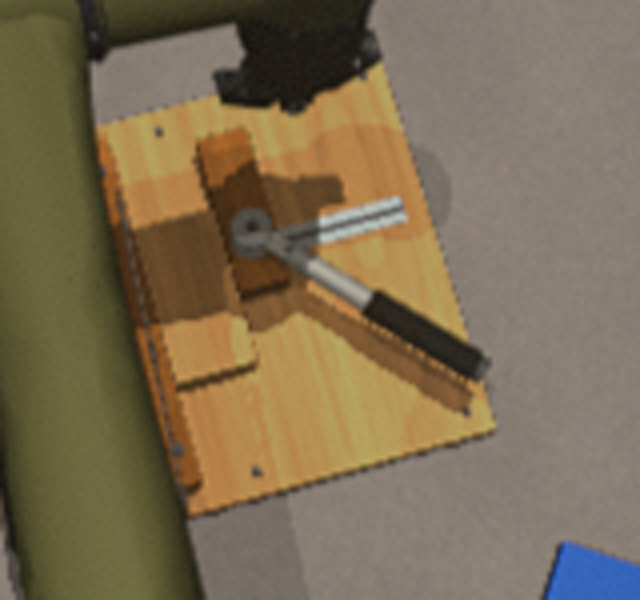

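drive_tool --rows '[-5.3,2.7,0,0,0,0,0,-5.3,2.7,0,0,0,0,0,-5.2,2.7,0,0,0,-0.1,0,0,0,0,0,0,-0.15,0,0,0,0,0,0,-0.15,0]'

```text
time: 9.98
ee_pos: [0.5387, -0.1905, 0.1678]
ee_rot: [-2.977, -1.002, -0.003]
contact_force: [1.3, 0.4, 0.0]
grip_width: -0.0
```

drive_tool --rows '[0,0,0,0,0,-0.16,0,0,0,0,0,0,-0.16,0,0,0,0,0,0,0,0]'

```text
time: 10.35
ee_pos: [0.5392, -0.1899, 0.1674]
ee_rot: [-2.784, -1.456, -0.001]
contact_force: [0.1, 0.1, -0.2]
grip_width: 0.0001
```

drive_tool --rows '[0,0,4,0,0,0,0,0,0,3,0,0,0,0,0,0,2.9,0,0,0,0,0,0,0,0,0,0,0]'

```text
time: 10.85
ee_pos: [0.5374, -0.1897, 0.0658]
ee_rot: [-2.782, -1.453, 0.006]
contact_force: [-0.3, 0.2, -0.1]
grip_width: -0.0
```

```bash
python3 -c "
from h import *;look('e');wrench('e')"
```

```text
tcp jig [-0.0625 -0.1192] z 0.0658 F jig -0.21 0.21
top board 2 ctr [-9.7 -2.9] size [3. 0.] ang -115.7 y5..95 [-0.0043 -0.0015]
top stop 17 ctr [-5.7 -0.1] size [17. 12.] ang 82.9 y5..95 [-0.0082  0.0087]
scene board 777 ctr [27.5 62.2] size [ 88. 212.] ang 77.2 y5..95 [0.0295 0.0988]
scene stop 446 ctr [55.8 17.1] size [135.  47.] ang 0.2 y5..95 [-0.0036  0.0385]
top 325 rect [ 0.5214 -0.147 ] [0.174 0.027] 56.1 black 158 [ 0.49659432 -0.1785433 ]
  r 0.03 0.09 world ang deg -125.4 n 72
  r 0.09 0.15 world ang deg -124.7 n 118
  r 0.11 0.21 world ang deg -124.7 n 201
scene 410 rect [ 0.5387 -0.1116] [0.222 0.032] 54.8 black 122 [ 0.51387525 -0.15339335]
  r 0.03 0.09 world ang deg -127.2 n 94
  r 0.09 0.15 world ang deg -125.4 n 115
  r 0.11 0.21 world ang deg -125.7 n 135
scene 79 rect [ 0.5399 -0.1839] [0.023 0.024] 9.0 black 48 [ 0.54198012 -0.18319737]
  r 0.09 0.15 world ang deg -110.7 n 25
  r 0.11 0.21 world ang deg -110.1 n 79
```

View pics/top_e.png

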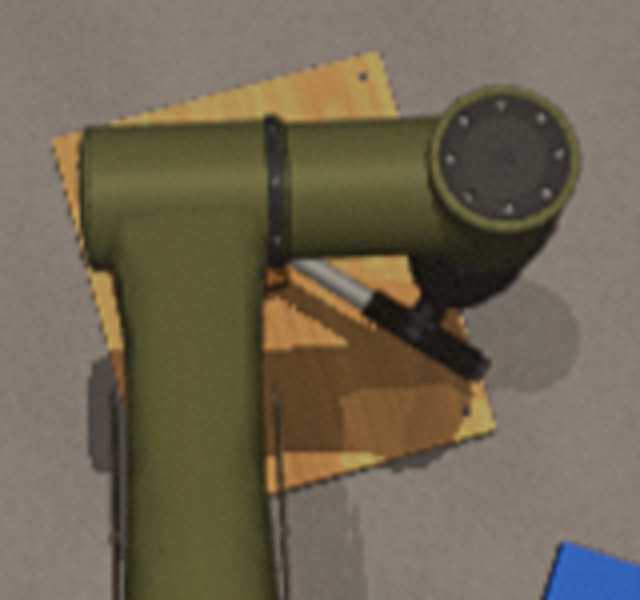

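View pics/scene_e.png

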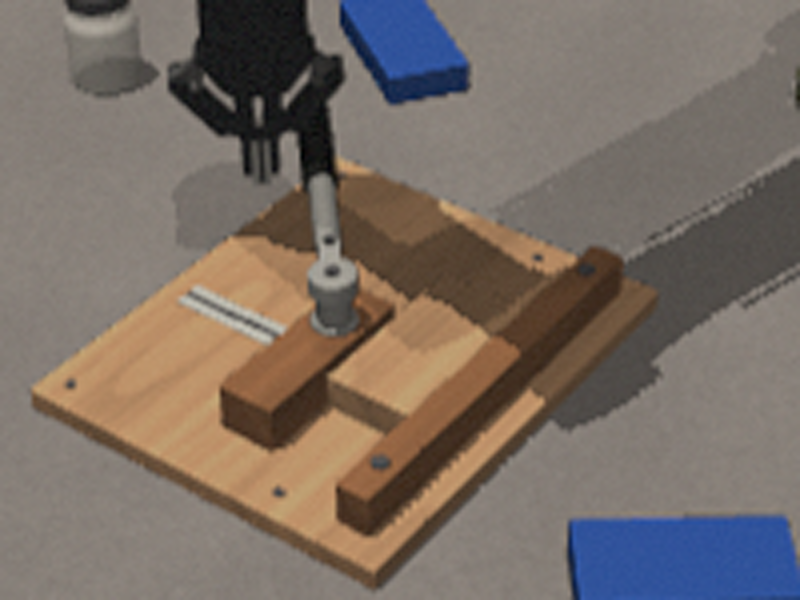

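drive_tool --rows '[0,0,-1.2,0,0,0,0,0,-0.5,0,0,0,0,0,0,-0.4,0,0,0,0,0,0,0,0,0,0,0,0]'

```text
time: 11.45
ee_pos: [0.5312, -0.1846, 0.0805]
ee_rot: [2.783, 1.458, 0.0]
contact_force: [-0.3, 0.2, -0.1]
grip_width: 0.0002
```

drive_tool --rows '[0,-0.2,0,0,0,0,0,0,-0.2,0,0,0,0,0,0,-0.2,0,0,0,0,0,0,0,0,0,0,0,0]'

```text
time: 11.95
ee_pos: [0.5269, -0.1817, 0.0807]
ee_rot: [2.782, 1.458, 0.001]
contact_force: [1.0, -2.0, -1.5]
grip_width: 0.0003
```

drive_tool --rows '[-0.12,-0.94,0,0,0,0.06,0,-0.12,-0.94,0,0,0,0.06,0,-0.12,-0.94,0,0,0,0.06,0,-0.12,-0.94,0,0,0,0.06,0,-0.12,-0.94,0,0,0,0.06,0]'

```text
time: 12.58
ee_pos: [0.4875, -0.1557, 0.0808]
ee_rot: [2.969, 1.022, 0.0]
contact_force: [2.2, -4.9, -0.1]
grip_width: -0.0002
```

```bash
python3 -c "
from h import *;look('f');wrench('f')"
```

```text
tcp jig [-0.1027 -0.0742] z 0.0808 F jig 0.91 -5.25
top board 12 ctr [-64.7  43.5] size [18.  7.] ang 89.1 y5..95 [0.0356 0.0513]
top stop 132 ctr [89.1 13.3] size [69. 43.] ang 0.2 y5..95 [-0.0067  0.0317]
scene board 784 ctr [30.8 62.5] size [ 87. 209.] ang 76.9 y5..95 [0.0287 0.0988]
scene stop 446 ctr [56.1 16.9] size [ 47. 136.] ang 90.0 y5..95 [-0.0039  0.0386]
top 137 rect [ 0.4461 -0.1587] [0.054 0.026] 38.5 black 98 [ 0.44343649 -0.15747405]
  r 0.11 0.21 world ang deg -141.6 n 119
scene 519 rect [ 0.5239 -0.1051] [0.237 0.052] 39.6 black 209 [ 0.47747486 -0.13133265]
  r 0.03 0.09 world ang deg -147.0 n 95
  r 0.09 0.15 world ang deg -141.3 n 157
  r 0.11 0.21 world ang deg -141.1 n 245
```

View pics/scene_f.png

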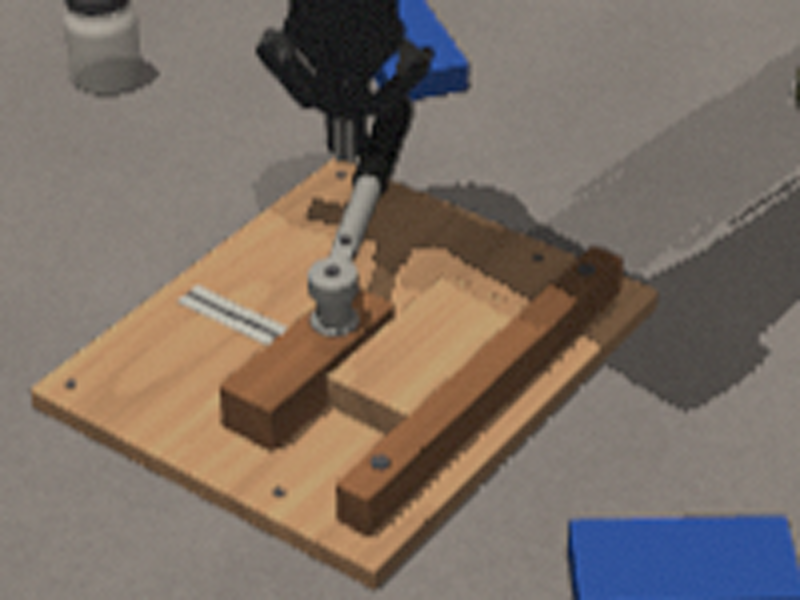

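drive_tool --rows '[-0.11,-0.78,0,0,0,0.05,0,-0.11,-0.78,0,0,0,0.05,0,-0.11,-0.78,0,0,0,0.05,0,-0.11,-0.78,0,0,0,0.05,0,-0.11,-0.78,0,0,0,0.05,0]'

```text
time: 13.3
ee_pos: [0.4618, -0.1258, 0.0805]
ee_rot: [3.073, 0.646, -0.002]
contact_force: [0.6, -5.9, 0.2]
grip_width: 0.0004
```

```bash
cat >> h.py <<'E'
def st():
    from cell import observe
    s=observe();B=np.array([.5942,-.0393]);d=s["ee_pos"][:2]-B
    rv=s["ee_rot"];ty=cv2.Rodrigues(np.array(rv))[0][:2,1]
    r=np.hypot(*d);F=s["contact_force"][:2]@ty
    print("t",round(s["time"],2),"r",r.round(4),"phi_tcp",np.degrees(np.arctan2(d[1],d[0])).round(2),"handle~",(np.degrees(np.arctan2(d[1],d[0]))-np.degrees(np.arcsin(.0253/r))).round(2),"tool y ang",np.degrees(np.arctan2(ty[1],ty[0])).round(1),"Fpush",F.round(2),"z",s["ee_pos"][2].round(4))
E
python3 -c "
from h import *;st()"
```

```text
t 13.3 r 0.1581 phi_tcp -146.85 handle~ -156.06 tool y ang -66.3 Fpush 5.67 z 0.0805
```

drive_tool --rows '[-0.05,-0.31,0,0,0,0.02,0,-0.05,-0.31,0,0,0,0.02,0,-0.05,-0.31,0,0,0,0.02,0,-0.05,-0.31,0,0,0,0.02,0]'

```text
time: 13.8
ee_pos: [0.4553, -0.115, 0.0804]
ee_rot: [3.096, 0.525, -0.002]
contact_force: [-0.4, -6.4, 0.8]
grip_width: -0.0003
```

drive_tool --rows '[-0.05,-0.31,0,0,0,0.02,0,-0.05,-0.31,0,0,0,0.02,0,-0.05,-0.31,0,0,0,0.02,0]'

```text
time: 14.18
ee_pos: [0.4509, -0.1066, 0.0803]
ee_rot: [3.111, 0.432, -0.002]
contact_force: [0.2, -4.8, 0.6]
grip_width: 0.0001
```

```bash
python3 -c "
from h import *;st()"
```

```text
t 14.18 r 0.1584 phi_tcp -154.84 handle~ -164.04 tool y ang -74.2 Fpush 4.62 z 0.0803
```

drive_tool --rows '[-0.05,-0.31,0,0,0,0.02,0,-0.05,-0.31,0,0,0,0.02,0]'

```text
time: 14.42
ee_pos: [0.4483, -0.1009, 0.0803]
ee_rot: [3.118, 0.369, -0.003]
contact_force: [0.2, -5.0, 0.6]
grip_width: 0.0003
```

drive_tool --rows '[-0.05,-0.31,0,0,0,0.02,0,-0.05,-0.31,0,0,0,0.02,0]'

```text
time: 14.68
ee_pos: [0.446, -0.0956, 0.0805]
ee_rot: [3.124, 0.307, -0.002]
contact_force: [1.4, -10.6, -0.2]
grip_width: 0.0005
```

The force has risen to 10.6 N, so the bolt is coming tight. I'll take finer steps from here.

```bash
python3 -c "
from h import *;st();look('g');wrench('g');st()"
```

```text
t 14.68 r 0.1585 phi_tcp -159.21 handle~ -168.39 tool y ang -78.8 Fpush 10.65 z 0.0805
tcp jig [-0.1284 -0.0058] z 0.0805 F jig -1.24 -10.6
top board 245 ctr [35.  65.7] size [64. 70.] ang 1.3 y5..95 [0.0366 0.0988]
top stop 152 ctr [84.9 12.4] size [79. 42.] ang 2.6 y5..95 [-0.0074  0.0332]
scene board 768 ctr [30.5 62.9] size [ 89. 211.] ang 76.3 y5..95 [0.0238 0.0983]
scene stop 443 ctr [55.5 16.5] size [ 48. 138.] ang 89.0 y5..95 [-0.0033  0.0384]
top 122 rect [ 0.5833 -0.039 ] [0.055 0.03 ] 2.6 black 0 None
  r 0.03 0.09 world ang deg -169.0 n 14
top 140 rect [ 0.4091 -0.0792] [0.056 0.025] 11.6 black 105 [ 0.40621597 -0.07839564]
  r 0.11 0.21 world ang deg -168.1 n 122
scene 633 rect [ 0.4949 -0.0689] [0.237 0.055] 13.0 black 270 [ 0.44076436 -0.0669955 ]
  r 0.03 0.09 world ang deg -174.5 n 121
  r 0.09 0.15 world ang deg -169.8 n 171
  r 0.11 0.21 world ang deg -168.9 n 309
t 14.78 r 0.1585 phi_tcp -159.2 handle~ -168.38 tool y ang -78.8 Fpush 8.07 z 0.0806
```

View pics/scene_g.png

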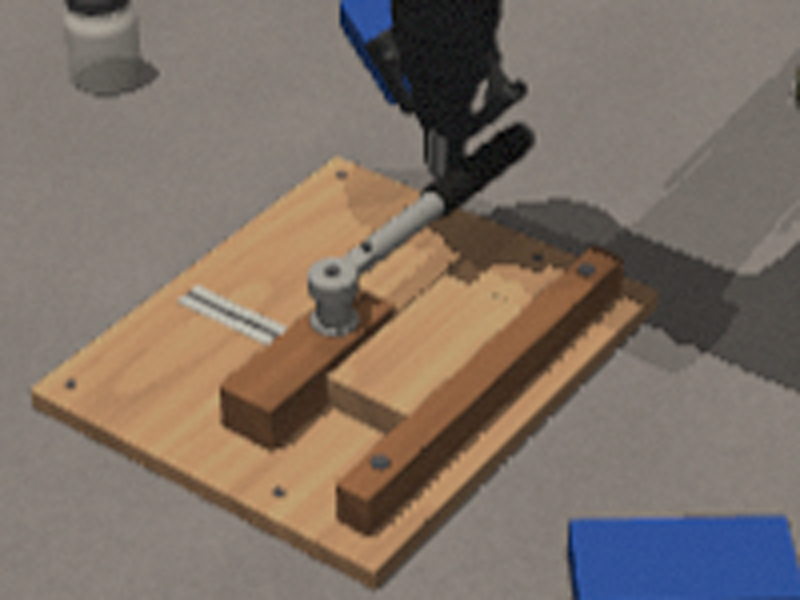

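drive_tool --rows '[-0.04,-0.23,0,0,0,0.015,0,0,0,0,0,0,0,0]'

```text
time: 15.02
ee_pos: [0.4454, -0.0942, 0.0808]
ee_rot: [3.125, 0.283, -0.001]
contact_force: [1.4, -11.5, 0.2]
grip_width: -0.0001
```

drive_tool --rows '[-0.04,-0.23,0,0,0,0.015,0,0,0,0,0,0,0,0]'

```text
time: 15.28
ee_pos: [0.4446, -0.0921, 0.0808]
ee_rot: [3.127, 0.26, -0.001]
contact_force: [1.5, -11.9, -0.4]
grip_width: 0.0
```

drive_tool --rows '[-0.04,-0.23,0,0,0,0.015,0,0,0,0,0,0,0,0]'

```text
time: 15.52
ee_pos: [0.4438, -0.0899, 0.0808]
ee_rot: [3.128, 0.236, -0.002]
contact_force: [2.0, -12.8, 0.1]
grip_width: -0.0003
```

```bash
python3 -c "
from h import *;st()"
```

```text
t 15.53 r 0.1587 phi_tcp -161.4 handle~ -170.57 tool y ang -81.4 Fpush 12.93 z 0.0808
```

drive_tool --rows '[-0.04,-0.23,0,0,0,0.015,0,-0.04,-0.23,0,0,0,0.015,0,0,0,0,0,0,0,0]'

```text
time: 15.9
ee_pos: [0.4422, -0.0855, 0.0808]
ee_rot: [3.131, 0.189, -0.002]
contact_force: [0.8, -12.8, 0.0]
grip_width: 0.0
```

drive_tool --rows '[-0.04,-0.23,0,0,0,0.015,0,0,0,0,0,0,0,0]'

```text
time: 16.15
ee_pos: [0.4415, -0.0834, 0.0807]
ee_rot: [3.133, 0.166, -0.002]
contact_force: [1.8, -12.7, -0.4]
grip_width: 0.0001
```

```bash
python3 -c "
from h import *;st();look('i');wrench('i');st()"
```

```text
t 16.15 r 0.1589 phi_tcp -163.9 handle~ -173.06 tool y ang -83.9 Fpush 12.8 z 0.0807
tcp jig [-0.1298  0.0071] z 0.0807 F jig -1.31 -12.74
top board 257 ctr [33.1 67.5] size [70. 66.] ang 0.5 y5..95 [0.0359 0.0987]
top stop 182 ctr [86.1 13.5] size [44. 76.] ang 89.5 y5..95 [-0.007   0.0341]
scene board 767 ctr [30.7 62.3] size [ 88. 209.] ang 77.2 y5..95 [0.0286 0.0986]
scene stop 448 ctr [56.3 16.4] size [136.  47.] ang 0.1 y5..95 [-0.004   0.0384]
top 125 rect [ 0.5822 -0.0382] [0.029 0.058] 88.1 black 0 None
  r 0.03 0.09 world ang deg -171.1 n 17
top 136 rect [ 0.4077 -0.0633] [0.058 0.025] 6.0 black 107 [ 0.40266378 -0.06308456]
  r 0.11 0.21 world ang deg -173.0 n 117
scene 654 rect [ 0.4945 -0.0604] [0.238 0.057] 8.0 black 283 [ 0.43924268 -0.0540129 ]
  r 0.03 0.09 world ang deg -177.3 n 126
  r 0.09 0.15 world ang deg -174.8 n 167
  r 0.11 0.21 world ang deg -173.7 n 324
t 16.25 r 0.1589 phi_tcp -163.88 handle~ -173.04 tool y ang -83.9 Fpush 13.06 z 0.0807
```

View pics/scene_i.png

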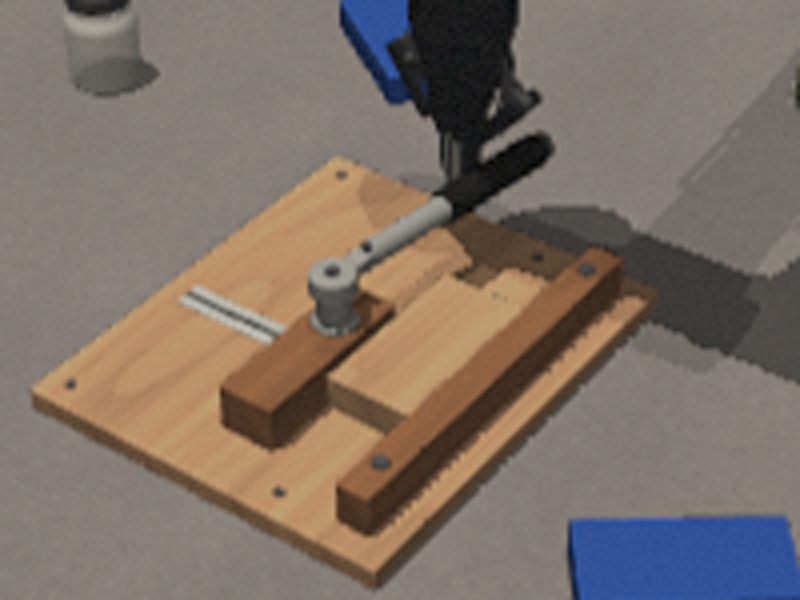

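The neck pivot stays at scene crop (366,246) while the handle keeps turning, and the force is flat at 12.8–13 N. So the neck has given, with an estimated kink of 0.07–0.10 rad. I'll add about 5 mm more and hold.

drive_tool --rows '[-0.04,-0.23,0,0,0,0.015,0,-0.04,-0.23,0,0,0,0.015,0,0,0,0,0,0,0,0]'

```text
time: 16.62
ee_pos: [0.4402, -0.0789, 0.0807]
ee_rot: [3.135, 0.119, -0.002]
contact_force: [0.9, -12.9, -1.0]
grip_width: -0.0001
```

```bash
python3 - <<'E'
from h import *
st();look('j');st()
# angles of head segment/handle axis from image: silver neck & grip midline, scene view
E
```

```text
t 16.62 r 0.159 phi_tcp -165.56 handle~ -174.72 tool y ang -85.7 Fpush 12.89 z 0.0807
tcp jig [-0.13    0.0118] z 0.0807 F jig -2.22 -12.69
top board 269 ctr [32.2 65.6] size [73. 70.] ang 0.1 y5..95 [0.0365 0.0978]
top stop 165 ctr [79.7 13.4] size [90. 44.] ang 0.2 y5..95 [-0.0078  0.0342]
scene board 751 ctr [29.4 62.6] size [ 87. 211.] ang 76.5 y5..95 [0.0252 0.0983]
scene stop 453 ctr [56.2 17. ] size [137.  47.] ang 1.0 y5..95 [-0.0032  0.0383]
t 16.73 r 0.159 phi_tcp -165.55 handle~ -174.71 tool y ang -85.7 Fpush 13.04 z 0.0807
```

drive_tool --rows '[0,0,0,0,0,0,0,0,0,0,0,0,0,0,0,0,0,0,0,0,0,0,0,0,0,0,0,0,0,0,0,0,0,0,0]'

```text
time: 17.35
ee_pos: [0.4403, -0.079, 0.0807]
ee_rot: [3.135, 0.119, -0.002]
contact_force: [1.2, -14.0, -1.8]
grip_width: 0.0
```

```bash
python3 - <<'E'
from h import *
c=pickle.load(open("scene_j.pkl","rb"))
cv2.imwrite("pics/sj.png",cv2.resize(c["pixels"][165:225,245:330],None,fx=9,fy=9,interpolation=cv2.INTER_CUBIC))
E
```

```text
(no output)
```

View pics/sj.png

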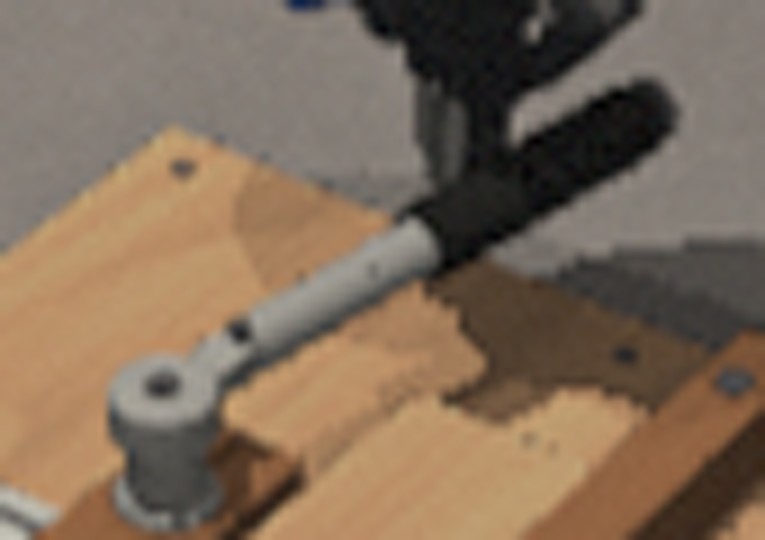

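drive_tool --rows '[-0.04,-0.23,0,0,0,0.015,0,0,0,0,0,0,0,0,0,0,0,0,0,0,0,0,0,0,0,0,0,0,0,0,0,0,0,0,0]'

```text
time: 17.98
ee_pos: [0.4397, -0.0768, 0.0807]
ee_rot: [3.135, 0.095, -0.002]
contact_force: [1.0, -12.6, -0.3]
grip_width: 0.0004
```

drive_tool --rows '[0,0,0,0,0,0,0,0,0.25,0,0,0,0,0,0,0.5,0,0,0,0,0,0,0.5,0,0,0,0,0,0,0.5,0,0,0,0,0]'

```text
time: 18.6
ee_pos: [0.4425, -0.0934, 0.0814]
ee_rot: [3.137, 0.096, 0.005]
contact_force: [7.3, -9.2, -0.8]
grip_width: -0.0
```

drive_tool --rows '[0,0.5,0,0,0,0,0,0,0.5,0,0,0,0,0,0,1,0,0,0,0,0,0,1,0,0,0,0,0,0,0,0,0,0,0,0]'

```text
time: 19.23
ee_pos: [0.4427, -0.1223, 0.0802]
ee_rot: [3.14, 0.093, -0.001]
contact_force: [0.3, 0.2, 0.5]
grip_width: -0.0002
```

```bash
python3 -c "
from h import *;st();look('k');wrench('k');st()"
```

```text
t 19.23 r 0.1727 phi_tcp -151.28 handle~ -159.71 tool y ang -86.6 Fpush -0.17 z 0.0802
tcp jig [-0.1381 -0.0309] z 0.0802 F jig 0.3 0.12
top board 259 ctr [33.3 67.5] size [66. 69.] ang 89.8 y5..95 [0.0359 0.0988]
top stop 164 ctr [86.7 13.3] size [44. 75.] ang 90.0 y5..95 [-0.0079  0.0334]
scene board 764 ctr [29.9 62. ] size [ 86. 209.] ang 76.5 y5..95 [0.0241 0.0987]
scene stop 450 ctr [57.3 16.7] size [138.  48.] ang 1.4 y5..95 [-0.0037  0.0385]
top 133 rect [ 0.5787 -0.0393] [0.06 0.03] 2.8 black 0 None
  r 0.03 0.09 world ang deg -168.8 n 25
top 147 rect [ 0.4092 -0.0791] [0.058 0.025] 11.3 black 109 [ 0.40721716 -0.07831401]
  r 0.11 0.21 world ang deg -168.0 n 131
scene 70 rect [ 0.4457 -0.1181] [0.018 0.029] 35.7 black 43 [ 0.44548577 -0.11455115]
  r 0.11 0.21 world ang deg -152.5 n 70
scene 571 rect [ 0.4944 -0.0584] [0.237 0.035] 13.6 black 231 [ 0.43920753 -0.06339598]
  r 0.03 0.09 world ang deg -174.4 n 124
  r 0.09 0.15 world ang deg -171.5 n 147
  r 0.11 0.21 world ang deg -170.8 n 248
t 19.32 r 0.1725 phi_tcp -151.43 handle~ -159.87 tool y ang -86.6 Fpush -1.01 z 0.0802
```

View pics/scene_k.png

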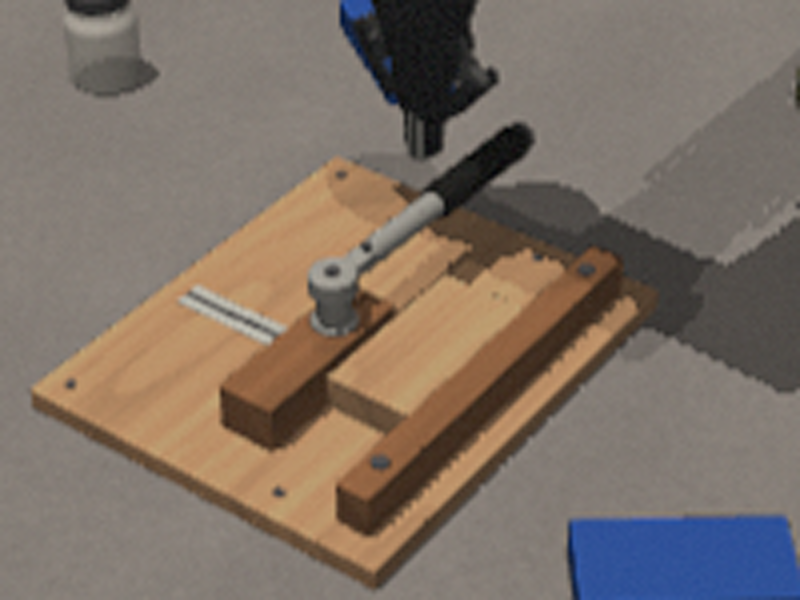

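drive_tool --rows '[0,0.5,-4,0,0,0,0,0,0,-5,0,0,0,0,0,0,-5,0,0,0,0,0,5,0,0,0,0,0,0,5,0,0,0,0,0]'

```text
time: 19.95
ee_pos: [0.4497, -0.2269, 0.2214]
ee_rot: [3.14, 0.098, 0.004]
contact_force: [1.0, 0.3, -0.4]
grip_width: 0.0001
```

drive_tool --rows '[0,6,0,0,0,0,0,0,6,0,0,0,0,0,0,6,0,0,0,0,0,0,0,0,0,0,0,0,0,0,0,0,0,0,0]'

```text
time: 20.58
ee_pos: [0.46, -0.4059, 0.2199]
ee_rot: [-3.14, -0.094, 0.001]
contact_force: [-0.1, -0.0, 0.1]
grip_width: -0.0
```

```bash
python3 - <<'E'
from h import *;look('m');wrench('m')
from cell import observe
print(observe()["dq"].round(4))
a=pickle.load(open("scene0.pkl","rb"));b=pickle.load(open("scene_m.pkl","rb"))
for nm,(u0,v0,u1,v1) in dict(jar=(190,125,222,168),tray=(400,285,470,340),offcut=(350,330,415,375)).items():
    print(nm,"diff",cv2.absdiff(a["pixels"],b["pixels"])[v0:v1,u0:u1].mean().round(2))
cv2.imwrite("pics/fs.png",b["pixels"]);cv2.imwrite("pics/ft.png",pickle.load(open("top_m.pkl","rb"))["pixels"])
E
```

```text
tcp jig [-0.1899 -0.3103] z 0.2199 F jig -0.11 -0.02
top board 541 ctr [ 0.2 66.7] size [136.  67.] ang 0.1 y5..95 [0.0365 0.0985]
top stop 173 ctr [81.1 13.3] size [84. 44.] ang 0.9 y5..95 [-0.0078  0.034 ]
scene board 783 ctr [30.7 61.5] size [ 90. 210.] ang 76.4 y5..95 [0.0247 0.0983]
scene stop 444 ctr [56.5 16.9] size [ 47. 139.] ang 89.8 y5..95 [-0.0042  0.0384]
top 529 rect [ 0.4955 -0.0585] [0.233 0.031] 11.4 black 194 [ 0.43417749 -0.0718256 ]
  r 0.03 0.09 world ang deg -168.2 n 108
  r 0.09 0.15 world ang deg -168.0 n 136
  r 0.11 0.21 world ang deg -168.0 n 259
scene 572 rect [ 0.4944 -0.0593] [0.236 0.035] 13.2 black 242 [ 0.44022103 -0.06323987]
  r 0.03 0.09 world ang deg -174.3 n 128
  r 0.09 0.15 world ang deg -171.5 n 146
  r 0.11 0.21 world ang deg -170.9 n 250
[ 0.0066 -0.0123 -0.0016  0.0007  0.0014  0.0015]
jar diff 5.06
tray diff 3.59
offcut diff 3.63
```

View pics/top_m.png

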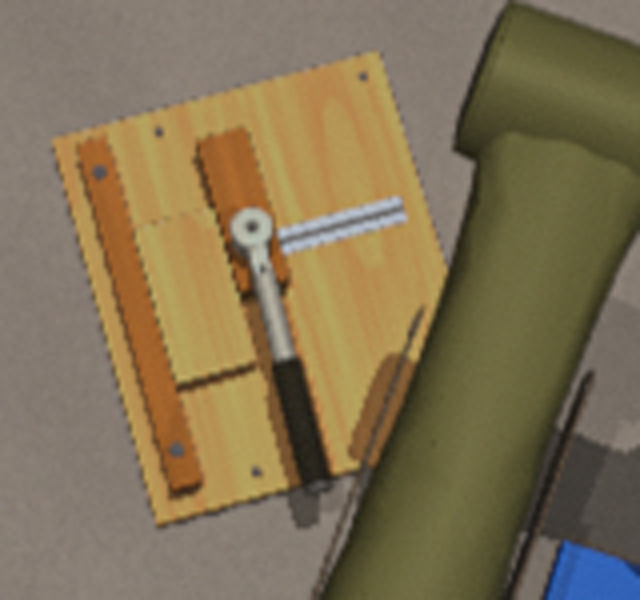

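View pics/fs.png

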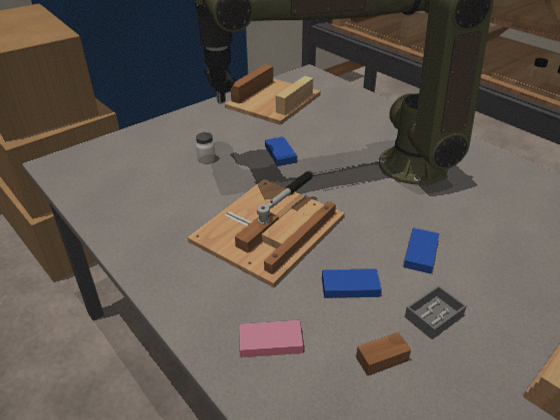

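The board is flush between fence and stop, the wrench is straight at about 2° from jig -x, the bystanders (jar (205,148), tray (436,312), offcut (384,353)) haven't moved, and the arm is clear. I'm handing it in.

```bash
python3 -c "
from cell import job_done;print(job_done())"
```

```text
the job is handed in; nothing more can be done
None
```

The job is handed in at about 20.7 s; no verdict was reported.

**Clamping:** With the fingers shut, I pushed the tail of the stop block in steps of 0.5–5 mm until the push force reached about 12 N with no further movement. The last check put the stop's centre at jig y 13.3 mm, where 13 is its place against the board. The board was square to within about 0.1°.

**Tightening:** I swung the grip clockwise against about 5 N. The bolt came tight after about 0.77 rad, and the neck gave at about 12–13 N. I took it to a kink of roughly 0.11–0.16 rad, held it there for more than half a second, and backed off.

**Last checks:**
- The handle sprang back to -168°, in line with the head and about 2° from the jig's -x direction.
- The tray, offcut and jar stand at their starting pixels.
- The contact force on the tool was about zero.

**Disagreements:**
- The board's centre read about 66.7 mm from the top camera, where 70 is flat. My height and edge mask cut off the strip next to the fence, so I relied on the stop position, the force rise and the picture.
- The scene camera's figures ran 3–4 mm and 2–6° off the top camera's, because they include side faces.
- The kink was estimated from the finger's position and the unmoved neck pivot in the pictures, not measured directly.

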